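Push a food carton down its lane on the heated pass shelf

ROBOT

A 6-joint arm with a two-finger parallel gripper is mounted at the origin on the work surface. World frame = base frame: x ahead of the robot, y to its left, z up, the work surface at z = 0. Lengths are in m, angles in rad, forces in N, time in s.
With the tool pointing down it reaches from about 0.35 to 0.95 m from the base axis. Payload 17.4 kg.
Tool frame: the origin (TCP) lies at the centre of the arm's flange, where the gripper is bolted on; the fingertips stand 186 mm ahead of it and the grasp point (between the pads) lies 167 mm ahead of it; y points along the fingers, x is the direction in which the jaws open and shut, and the axes are right-handed (so a half turn about y gives the same grasp; the last joint's range is limited). The gripper opens to 93 mm and grips with 3 to 60 N. Pads are 15 mm wide; open, the fingers measure 128 mm over their backs; the gripper's body (75 mm by 188 mm) begins 65 mm behind the grasp point.
Start: joints at [-0.038, 0.116, 1.442, -0, 1.584, -0.038], TCP at [0.675, -0, 0.405] pointing down, gripper open.
Joint ranges: [-2.83, 2.83], [-0.83, 2.19], [0.07, 2.5], [-1.14, 4.28], [0.01, 3], [-2.97, 2.97]. Speed limits (rad/s): [1.89, 1.89, 2.22, 3.14, 3.14, 3.14].

INTERFACE

Orientations are given as [roll, pitch, yaw] about the fixed x, y, z axes, in that order (R = Rz(yaw) Ry(pitch) Rx(roll)).
In Python, from station import arm gives the robot as it stands.
- The arm moves only by the tool step_arm, never from a script. Its argument "deltas" is a list that holds one entry, the list of rows, each a list of 5 numbers: the shift along the tool's x, y, z in cm, then the turn about the tool's y in degrees, then the closure, from 0 (fully open) to 1 (shut). In form: [[[tx, ty, tz, spin, grip], ...]]. A call has 1 to 20 rows; each row shifts and turns the commanded pose from where the row before left it, along the tool's axes as they then stand; what a row does not reach is not made up. A row lasts 1/8 s, in which the tool goes at most 62.5 mm and 10.7 degrees, less where a joint would pass 70% of its speed; a pose out of reach is approached as far as the arm can. A call with a gripper value outside its range is refused whole. The fingers move at their own pace and stop on an object; "grip_force" is the grip in N (left out, the last holds). Time passes only in rows, so rows that do not move let the fingers close. It gives the time, the measured TCP pose, the force and the opening at its end, in the units of the state.
- arm.read_state(): the state, without advancing time (a new reading comes with each control period).
- arm.read_camera(name): name is "scene" or "side" or "wrist"; returns (picture, depth): 400x640x3 uint8, blue, green, red; 400x640 float32, m along the optical axis (not along the pixel's ray), 0 where there is no reading.
- arm.camera_model(name): a dict with "fx", "fy", "cx", "cy" (pixels), "R" (3x3) and "t" (3): a world point X has camera coordinates R X + t. Camera axes: x right, y down, z forward; pixel columns grow to the right and rows downward; lengths in m; the calibration is good to about 2 mm. The wrist camera is an equidistant fisheye: a pixel r from the principal point sees the ray r / f radians off the axis. A picture is of the moment at which its call begins: read the wrist's pose just before it. camera_model takes no time and is no camera call; for the wrist camera it gives the pose at the moment of the call.
- arm.hand_in(): hands the job in, once; it reports no verdict.
The state is a dict: "t": time; "joints": joint angles; "qd": joint speeds; "effort": joint torques, N m; "ee_pos": TCP position; "tool_rot": TCP orientation; "ft_force": force on the tool from outside, world axes, zero at the start; "moment": the same for the moment, N m; "gripper_width": finger opening in m.
Only numpy, scipy, OpenCV 4.12 (cv2) and the standard library are available. Lean on these libraries where they do the work, as an engineer would, in place of code of your own. Each camera call takes 0.05 s, during which the arm holds its last target.

TASK

The carton with the green band stands crooked at the front of the heated pass shelf. Push it with the fingertips, sliding on the deck all the way and never lifted or tipped, down the lane with the green tag until it stands square and fully home against the end stop. The chrome divider rails are hot, so neither carton nor gripper may touch any rail; push gently so as not to crush the carton, and leave the other cartons and everything on the counter where they are.

Things in the scene. Friction and masses are not known exactly. Their poses are not given: they have to be found in the camera images.
- carton: the carton to push: closed white paperboard carton, green band round its middle, 110 mm along x, 100 mm along y, 62 mm high, about 0.35 kg; origin at the centre of its underside, z up. Starts on the bare front of the deck, up to 50 mm to either side of the green lane's line and turned up to 0.25 rad from it; its +x face goes to the stop. It slides with friction and stays where it is left.
- green_end (a point): end of the green-tagged lane: point on the end stop's face, mid-width of the lane, at deck height. x points down the lane (the way to push), y across it to the left, z up. Home: the carton's +x face on this plane, its origin 55 mm before the point. The green tag, a sloping plate 104 mm wide, sits just behind the stop; the other two lanes have red and yellow tags. Which lane is green varies.
- shelf: heated pass shelf, fixed: slab 410 mm along x (away from the robot), 440 mm across, dark flat deck 60 mm above the counter; origin at the centre of its underside, z up. Three lanes run along its +x, centres at y = -132, 0, +132 mm. The deck is bare from x = -205 to -34 mm; rails run from there to the end stop, a 26 mm high lip across all lanes, face at x = +160 mm.
- rails: four chrome divider rails fixed on the shelf, straight and parallel to the lanes at y = -198, -66, +66, +198 mm of the shelf, 8 mm thick, tops 32 mm above the deck, x = -34 to +164 mm. Clear width between rails 124 mm: a centred square carton has 12 mm on either side. Origin at the shelf's centre on the deck; axes as the shelf's.
- carton_red: bystander: carton of the same size (110 x 100 x 62 mm) with a red band, standing at the end of the red lane; origin at the centre of its underside
- carton_yellow: bystander: carton of the same size (110 x 100 x 62 mm) with a yellow band, standing at the end of the yellow lane; origin at the centre of its underside
- salt: bystander: glass salt shaker with steel cap, 48 mm across, 87 mm high, on the counter left of the shelf; origin at the centre of its underside
- sauce: bystander: red squeeze bottle with white nozzle, 60 mm across, 180 mm high, on the counter left of the shelf; origin at the centre of its underside
- tongs: bystander: steel serving tongs lying flat on the counter right of the shelf, about 240 mm long, 65 mm wide, 22 mm high; origin near their middle on the counter
- bowl: bystander: white bowl, 110 mm across, 45 mm high, on the counter left of the shelf; origin at the centre of its underside
- peppermill: bystander: dark wooden pepper mill, 52 mm across, 135 mm high, on the counter right of the shelf; origin at the centre of its underside
Things that resemble listed ones, but are neither listed nor needed, are in the scene too. Leave any orange or turquoise look-alike of the carton alone.

How it is judged:
At the end, for the whole second after the job is handed in: The green-banded carton stands at rest on the deck in the green lane, its front face within 6 mm of the end stop, between the rails and square with the lane within 0.09 rad (5 degrees) (x of carton in the frame of green_end between -0.061 and -0.052 m and y of carton in the frame of green_end between -0.012 and 0.012 m and z of carton in the frame of green_end between -0.004 and 0.004 m and angle between the x axis of carton and the x axis of green_end, either way round below 0.09 rad and angle between carton's own z axis and vertical below 0.05 rad and linear speed of carton below 0.01 m/s); the robot touches nothing.
It fails at once if the carton touches a divider rail (contact force between carton and rails above 0.2 N).
It fails at once if the gripper or arm touches a divider rail (contact force between any of the fingers, the arm and rails above 0.2 N).
It fails at once if the carton is lifted more than 8 mm off the deck or tipped by more than 0.15 rad (z of carton in the frame of green_end above 0.008 m or angle between carton's own z axis and vertical above 0.15 rad).
It fails at once if the carton is pressed with more than 30 N (contact force between the fingers and carton above 30 N).
It fails at once if another carton or a thing on the counter is shifted by more than 10 mm (distance of any of carton_red, carton_yellow, salt, sauce, tongs, bowl, peppermill from where it was at the start of the episode above 0.01 m).
It also fails if it takes over 51 s, if anything falls off the work surface, if the arm or the gripper's body presses on something with over 40 N, if the wrist force passes 120 N, or if a joint passes its speed limit or range.

## Working session

There is one attempt and no reset: what is moved stays moved. The work goes in short steps, Python scripts to look and compute and a tool call to move; the robot and the scene stay as the last step left them, time stands still between calls to the robot, and variables do not carry over. Pictures are saved under pics/ and viewed, and the job is handed in when it is done.

Besides the shell and the picture viewer there is one more tool, called after ">>>" by a JSON object that holds its "fn" and its "kwargs", one argument or row to a line. step_arm: Moves the arm, as the interface text tells. Its arguments: {"type":"object","properties":{"deltas":{"type":"array","items":{"type":"array","items":{"type":"array","items":{"type":"number"}}}},"grip_force":{"type":"number"}},"required":["deltas"]}

```bash
mkdir -p pics; ls; python3 - <<'E'
from station import arm
import cv2,numpy as np
s=arm.read_state();print(s)
for n in("scene","side","wrist"):
    m=arm.camera_model(n);print(n,{k:np.round(v,4).tolist() for k,v in m.items()})
    p,d=arm.read_camera(n);cv2.imwrite(f"pics/{n}0.png",p);np.save(f"{n}0.npy",d)
E
```

```text
pics
{'t': 0.0, 'joints': array([-3.77672736e-02,  1.16487870e-01,  1.44227199e+00, -1.27708594e-05,
        1.58399530e+00, -3.78393431e-02]), 'qd': array([ 6.39122424e-04, -6.06987353e-05, -1.60438458e-03,  9.22299336e-04,
       -1.13430124e-03,  6.29131279e-04]), 'effort': array([-2.39607485e-03, -7.21266031e+01, -6.22611737e+01,  7.77577632e-02,
        2.38535833e-02, -2.17692599e-05]), 'ee_pos': array([6.75009887e-01, 1.13004308e-05, 4.03999605e-01]), 'tool_rot': array([-1.57076511e+00,  1.16215849e-03,  7.19265410e-05]), 'ft_force': array([ 0.68741736,  0.07979794, -0.13197182]), 'moment': array([-0.01974357,  0.04841824, -0.01954141]), 'gripper_width': 0.09247811522262074}
scene {'fx': 412.5054, 'fy': 412.5054, 'cx': 324.4551, 'cy': 203.4792, 'R': [[-0.1076, 0.9941, 0.0139], [0.8202, 0.0967, -0.5639], [-0.5619, -0.0493, -0.8257]], 't': [-0.0003, -0.3631, 1.4001]}
side {'fx': 375.8021, 'fy': 375.8021, 'cx': 312.5138, 'cy': 196.585, 'R': [[0.9987, -0.0495, -0.0109], [-0.0333, -0.4776, -0.878], [0.0383, 0.8772, -0.4786]], 't': [-0.4929, 0.1105, 1.1033]}
wrist {'fx': 309.7069, 'fy': 309.7069, 'cx': 322.4811, 'cy': 194.5456, 'R': [[1.0, 0.0008, -0.0018], [0.0012, -0.9563, 0.2925], [-0.0015, -0.2925, -0.9563]], 't': [-0.6752, -0.0348, 0.391]}
```

View pics/scene0.png

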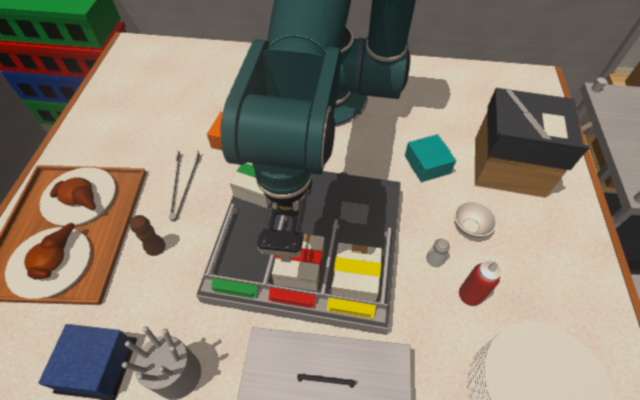

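View pics/side0.png

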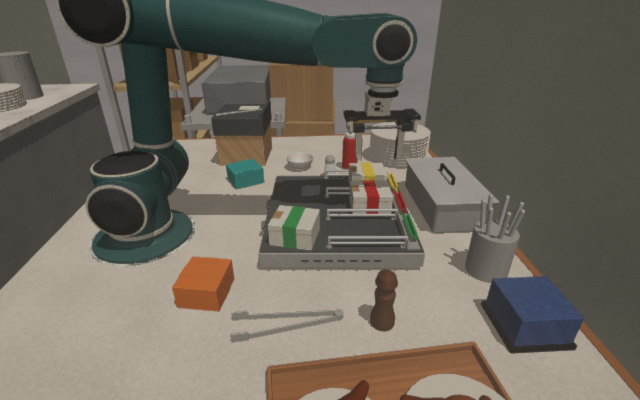

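View pics/wrist0.png

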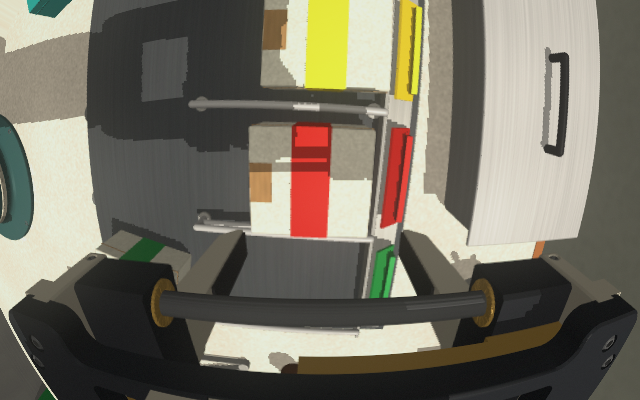

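```bash
cat > h.py <<'E'
import numpy as np,cv2
def cloud(m,d):
    v,u=np.mgrid[0:400,0:640]
    c=np.stack([(u-m['cx'])/m['fx']*d,(v-m['cy'])/m['fy']*d,d],-1)
    return (c-np.array(m['t']))@np.array(m['R'])   # R^T(c-t)
def green(p):
    h=cv2.cvtColor(p,cv2.COLOR_BGR2HSV);return cv2.inRange(h,(50,120,40),(75,255,255))>0
def plane(m,uv,z):
    uv=np.atleast_2d(uv).astype(float);R=np.array(m['R']);o=-R.T@np.array(m['t'])
    r=np.c_[(uv[:,0]-m['cx'])/m['fx'],(uv[:,1]-m['cy'])/m['fy'],np.ones(len(uv))]@R
    return o+r*((z-o[2])/r[:,2])[:,None]
E
python3 - <<'E'
from station import arm
from h import *
for n in("side","scene"):
    m=arm.camera_model(n);d=np.load(n+"0.npy");p=cv2.imread(f"pics/{n}0.png");X=cloud(m,d)
    X[d==0]=9
    g=green(p);nn,l,st,ce=cv2.connectedComponentsWithStats(g.astype(np.uint8))
    for i in range(1,nn):
        if st[i,4]>25:
            q=X[l==i];print(n,st[i].tolist(),np.median(q,0).round(3),q.min(0).round(3),q.max(0).round(3))
    x,y,z=X[...,0],X[...,1],X[...,2]
    dk=(abs(z-.06)<.004)&(x>.3)&(x<1)&(abs(y)<.5)
    cv2.imwrite(f"pics/{n}_deck.png",dk*255)
    c=X[dk];print("deck",np.median(z[dk]),cv2.minAreaRect(c[:,:2].astype(np.float32)))
    hi=(abs(z-.122)<.006)&(x>.3)&(x<1)&(abs(y)<.35)
    nn,l,st,ce=cv2.connectedComponentsWithStats(hi.astype(np.uint8))
    for i in range(1,nn):
        if st[i,4]>60: q=X[l==i];print(n,"top",st[i].tolist(),np.median(q[:,2]),cv2.minAreaRect(q[:,:2].astype(np.float32)))
p=cv2.imread("pics/side0.png");cv2.imwrite("pics/sidecrop.png",cv2.resize(p[155:275,250:430],None,fx=4.4,fy=4.4,interpolation=cv2.INTER_CUBIC))
E
```

```text
side [284, 207, 20, 21, 205] [ 0.442 -0.132  0.123] [ 0.417 -0.18   0.12 ] [ 0.466 -0.083  0.126]
side [403, 215, 8, 15, 32] [ 0.736 -0.118  0.086] [ 0.731 -0.151  0.08 ] [9. 9. 9.]
deck 0.060626552019035156 ((0.6437464356422424, 0.009648174047470093), (0.6754462122917175, 0.9532244205474854), 1.046304702758789)
side top [349, 163, 39, 16, 518] 0.12271191205492088 ((0.6760805249214172, 0.142696350812912), (0.10526226460933685, 0.11000842601060867), 87.65682220458984)
side top [350, 180, 43, 20, 697] 0.12271482033934414 ((0.6612093448638916, 0.011033676564693451), (0.10830961167812347, 0.11021620035171509), 88.46161651611328)
side top [268, 205, 52, 27, 1009] 0.12271319013593422 ((0.4421679675579071, -0.1293548047542572), (0.10481266677379608, 0.11009414494037628), 74.58396911621094)
side top [474, 220, 46, 25, 626] 0.12047575516607137 ((0.9169142246246338, -0.22214218974113464), (0.09854748845100403, 0.09499510377645493), 9.013955116271973)
scene [0, 0, 119, 47, 3966] [-0.422 -1.176 -0.075] [-0.648 -1.516 -0.197] [9. 9. 9.]
scene [23, 100, 43, 24, 463] [-0.416 -1.553 -0.589] [-0.435 
[... 407 characters left out ...]
63363266, -0.13416647911071777), (0.09671518206596375, 0.07846347987651825), 74.6072769165039)
scene top [272, 234, 52, 48, 1371] 0.12226584883067503 ((0.6648163795471191, 0.011455301195383072), (0.10067535191774368, 0.11021444201469421), 87.72268676757812)
scene top [332, 243, 50, 52, 2095] 0.12236022631833413 ((0.6795706748962402, 0.14468199014663696), (0.10097961872816086, 0.11197151243686676), 88.44743347167969)
scene top [135, 336, 53, 54, 1692] 0.1199944838124379 ((0.9205023050308228, -0.21841558814048767), (0.09753335267305374, 0.09826720505952835), 59.634368896484375)[ WARN:0@0.095] global loadsave.cpp:1063 imwrite_ Unsupported depth image for selected encoder is fallbacked to CV_8U.
```

View pics/sidecrop.png

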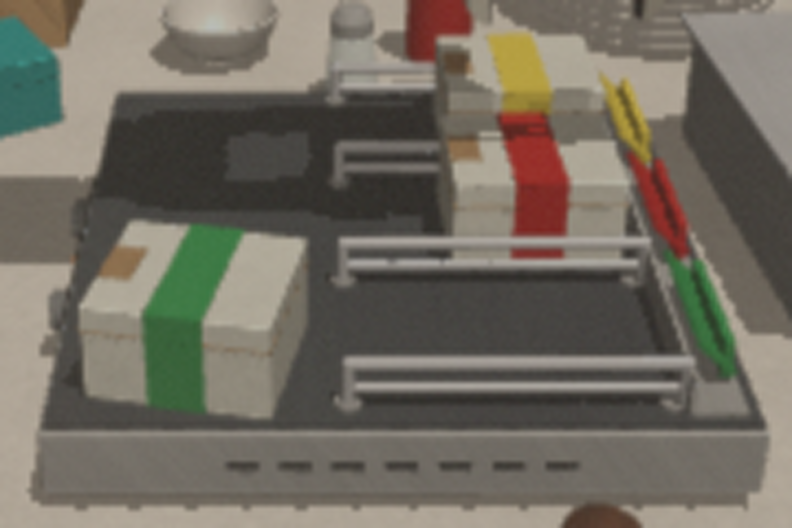

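```bash
python3 - <<'E'
from station import arm
from h import *
m=arm.camera_model("side")
c=lambda a:np.array(a)/4.4+[250,155]
r=plane(m,c([(342,241),(648,242),(346,361),(690,362)]),.092);print(r.round(4))
e=plane(m,c([(38,432),(768,432),(118,94)]),.06);print(e.round(4))
for a in (r[1]-r[0],r[3]-r[2],e[1]-e[0],):print(np.degrees(np.arctan2(a[1],a[0])))
a=e[2]-e[0];print(np.degrees(np.arctan2(-a[0],a[1])),np.hypot(*(e[1]-e[0])[:2]),np.hypot(*a[:2]))
for n in("side","scene"):
    m=arm.camera_model(n);d=np.load(n+"0.npy");X=cloud(m,d);x,y,z=X[...,0],X[...,1],X[...,2]
    k=(abs(z-.089)<.006)&(x>.45)&(x<.8)&(y<.0)&(y>-.3)&(d>0)
    nn,l,st,ce=cv2.connectedComponentsWithStats(k.astype(np.uint8),connectivity=8)
    for i in range(1,nn):
        if st[i,4]>15:
            q=X[l==i];f=cv2.fitLine(q[:,:2].astype(np.float32),cv2.DIST_HUBER,0,.01,.01).ravel();print(n,st[i].tolist(),q.min(0).round(3),q.max(0).round(3),f.round(3),np.degrees(np.arctan(f[1]/f[0])).round(2))
E
```

```text
[[ 0.534  -0.051   0.092 ]
 [ 0.7239 -0.0652  0.092 ]
 [ 0.5251 -0.1817  0.092 ]
 [ 0.7149 -0.1951  0.092 ]]
[[ 0.3528 -0.1932  0.06  ]
 [ 0.7554 -0.219   0.06  ]
 [ 0.3825  0.2409  0.06  ]]
-4.261476210320211
-4.029451136457812
-3.662164679139066
-3.913460850177027 0.4034508053461546 0.435161342906133
side [396, 199, 7, 10, 28] [ 0.733 -0.045  0.084] [ 0.746 -0.002  0.092] [ 0.017  1.     0.738 -0.022] 89.04
side [402, 199, 4, 9, 22] [ 0.749 -0.042  0.084] [ 0.758 -0.     0.091] [ 0.15   0.989  0.753 -0.023] 81.37
side [327, 201, 82, 41, 652] [ 0.523 -0.201  0.083] [ 0.73  -0.004  0.095] [ 0.456  0.89   0.636 -0.116] 62.87
side [401, 212, 13, 25, 80] [ 0.725 -0.178  0.083] [ 0.741 -0.071  0.094] [ 0.07   0.998  0.733 -0.126] 86.0
side [407, 214, 10, 21, 64] [ 0.742 -0.172  0.083] [ 0.752 -0.08   0.091] [ 0.053  0.999  0.747 -0.118] 86.93
side [298, 219, 22, 24, 87] [ 0.45  -0.192  0.083] [ 0.507 -0.099  0.095] [ 0.44   0.898  0.475 -0.176] 63.91
scene [232, 189, 37, 14, 95] [ 0.483 -0.19   0.083] [ 0.511 -0.092  0.095] [ 0.268  0.963  0.498 -0.138] 74.46
scene [203, 204, 87, 92, 1061] [ 0.528 -0.201  0.083] [ 0.755 -0.001  0.095] [ 0.102  0.995  0.728 -0.111] 84.13
scene [278, 215, 7, 15, 50] [ 0.546 -0.051  0.087] [ 0.588 -0.043  0.095] [ 0.997 -0.073  0.56  -0.047] -4.19
scene [273, 279, 18, 4, 42] [ 0.716 -0.04   0.083] [ 0.719 -0.001  0.095] [ 0.041  0.999  0.717 -0.021] 87.64
scene [271, 295, 17, 6, 60] [ 0.75  -0.038  0.083] [ 0.761 -0.001  0.092] [ 0.093  0.996  0.757 -0.017] 84.67
```

>>> {"fn": "step_arm", "kwargs": {
  "deltas": [
    [[-1, 0, -1, 1, 0.35], [-2.5, 0, -2.5, 1, 0.35], [-4, 0, -4, 1, 0.35], [-4, 0, -4, 1.1, 0.35], [-4, 0, -4, 0, 0.35], [-3.5, 0, -4, 0, 0.35], [-2.5, 0, -3, 0, 0.35], [-1.3, 0, -1.5, 0, 0.35], [0, 0, 0, 0, 0.35], [0, 0, 0, 0, 0.35]]
  ]
}}

```text
t: 1.4
ee_pos: [0.4345, -0.2273, 0.4047]
tool_rot: [-1.571, -0.0, -0.072]
ft_force: [0.4, 0.1, -0.6]
gripper_width: 0.0604
```

```bash
python3 - <<'E'
from station import arm
from h import *
s=arm.read_state();print(s)
for n in("scene","side","wrist"):
    m=arm.camera_model(n);np.save(f"m_{n}1.npy",m,allow_pickle=True)
    p,d=arm.read_camera(n);cv2.imwrite(f"pics/{n}1.png",p);np.save(f"{n}1.npy",d)
E
```

```text
{'t': 1.4, 'joints': array([-5.34035947e-01, -2.94244639e-01,  1.82508003e+00,  1.42775537e-04,
        1.61064740e+00, -4.62037488e-01]), 'qd': array([ 0.01429793,  0.00830746, -0.00591443, -0.00030718,  0.00054815,
       -0.00237398]), 'effort': array([-1.32264856e+00, -3.85159242e+01, -6.22233939e+01,  1.54916325e-02,
        6.59146579e-02, -3.12037615e-02]), 'ee_pos': array([ 0.43454419, -0.22732404,  0.40473193]), 'tool_rot': array([-1.57071760e+00, -1.61936298e-04, -7.19927690e-02]), 'ft_force': array([ 0.35863985,  0.08674549, -0.58699544]), 'moment': array([-0.02452408,  0.04887629, -0.00374868]), 'gripper_width': 0.06037024000921383}
```

View pics/scene1.png

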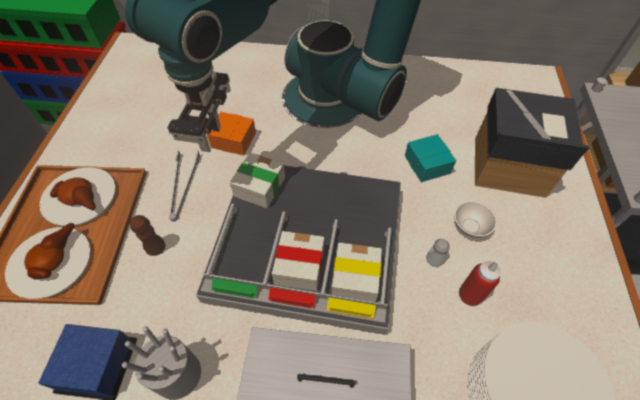

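View pics/wrist1.png

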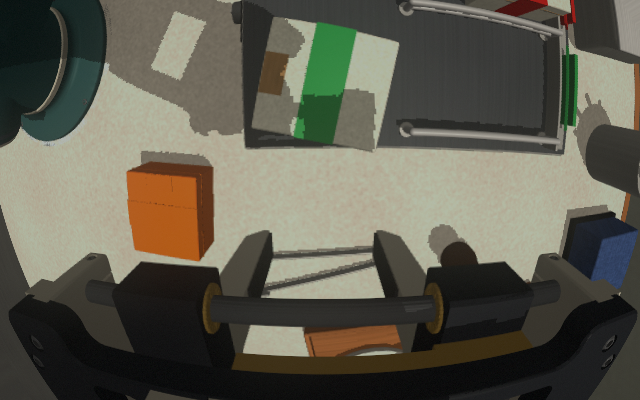

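View pics/side1.png

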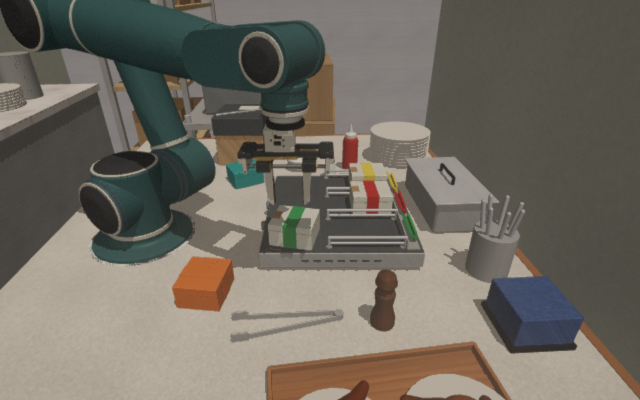

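```bash
python3 - <<'E'
from h import *
p=cv2.imread("pics/scene1.png");cv2.imwrite("pics/sc1c.png",cv2.resize(p[150:330,190:410],None,fx=3.3,fy=3.3,interpolation=cv2.INTER_CUBIC))
p=cv2.imread("pics/wrist1.png");cv2.imwrite("pics/w1c.png",cv2.resize(p[0:170,230:600],None,fx=2.1,fy=2.1,interpolation=cv2.INTER_CUBIC))
E
```

```text
(no output)
```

View pics/sc1c.png

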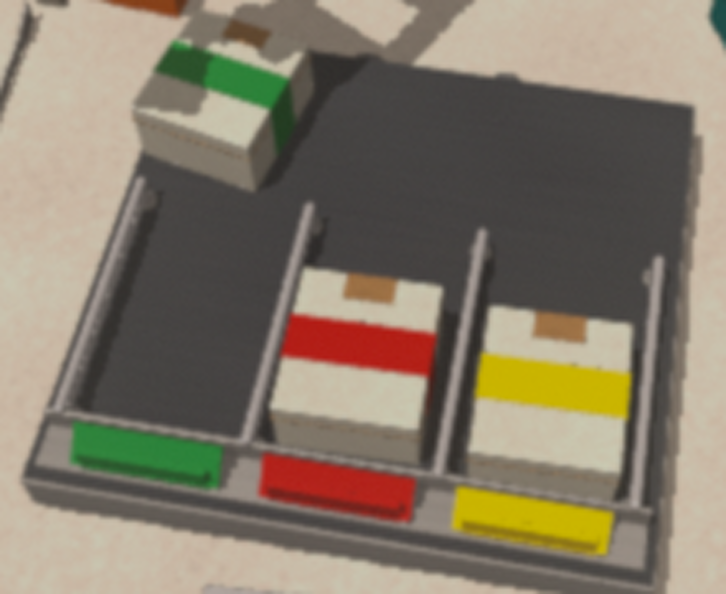

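View pics/w1c.png

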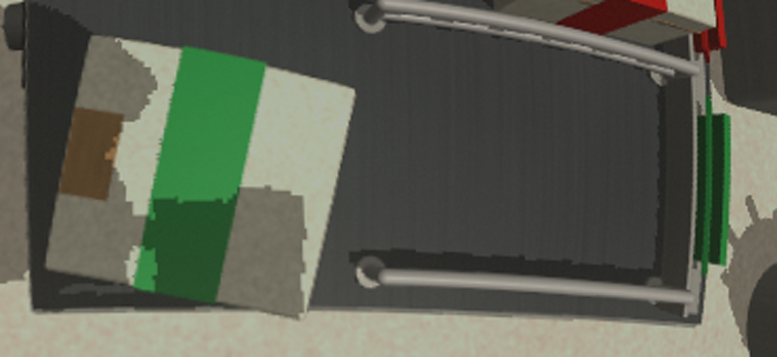

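```bash
cat >> h.py <<'E'
def wplane(m,uv,z):
    uv=np.atleast_2d(uv).astype(float);R=np.array(m['R']);o=-R.T@np.array(m['t'])
    a=(uv-[m['cx'],m['cy']])/m['fx'];th=np.hypot(*a.T)
    k=np.sinc(th/np.pi)
    r=np.c_[a*k[:,None],np.cos(th)]@R
    return o+r*((z-o[2])/r[:,2])[:,None]
def rigid(L,W):
    L=np.array(L,float);W=np.array(W)[:,:2];a=L-L.mean(0);b=W-W.mean(0)
    y=np.arctan2((a[:,0]*b[:,1]-a[:,1]*b[:,0]).sum(),(a*b).sum());c,s=np.cos(y),np.sin(y);R=np.array([[c,-s],[s,c]])
    t=W.mean(0)-R@L.mean(0);return y,t,(W-(L@R.T+t))
E
python3 - <<'E'
from h import *
ld=lambda n:np.load(n,allow_pickle=True).item()
def rep(name,L,W):
    y,t,r=rigid(L,W);c,s=np.cos(y),np.sin(y);R=np.array([[c,-s],[s,c]])
    print(name,"yaw",np.degrees(y).round(2),"shelf",t.round(4),"green_end",(R@[.160,-.132]+t).round(4));print((r*1000).round(1).tolist())
Ls=[(-.034,y) for y in(-.198,-.066,.066,.198)];Le=[(.164,y) for y in(-.198,-.066,.066,.198)]
m=ld("m_scene1.npy");c=lambda a:np.array(a)/3.3+[190,150]
rep("scene",Ls+Le,plane(m,c([(141,182),(310,207),(483,233),(659,262),(58,410),(248,440),(441,470),(637,505)]),.092))
rep("scenedeck",[(-.205,.22),(.160,-.194),(.160,-.07)],plane(m,c([(693,106),(82,412),(240,440)]),.06))
m=ld("m_side1.npy");c=lambda a:np.array(a)/4.4+[250,155]
rep("side",[(-.034,-.066),(.164,-.066),(-.034,-.198),(.164,-.198)],plane(m,c([(339,244),(650,244),(343,364),(693,364)]),.092))
rep("sidedeck",[(-.205,-.22),(.205,-.22),(-.205,.22)],plane(m,c([(38,432),(768,432),(118,92)]),.06))
m=ld("m_wrist1.npy");c=lambda a:np.array(a)/2.1+[230,0]
rep("wrist",[(-.034,-.066),(.164,-.066),(-.034,-.198),(.164,-.198)],wplane(m,c([(370,7),(697,70),(366,274),(697,298)]),.092))
cc=wplane(m,c([(95,35),(355,90),(300,320),(45,270)]),.122)
print(cc.round(4));y,t,r=rigid([(-.055,.05),(.055,.05),(.055,-.05),(-.055,-.05)],cc);print("carton",np.degrees(y),t,(r*1000).round(1).tolist())
E
```

```text
scene yaw -3.44 shelf [0.5734 0.0202] green_end [ 0.7252 -0.1212]
[[4.2, 0.7], [3.7, -0.1], [3.5, -0.5], [5.6, -1.4], [-3.1, 0.1], [-4.2, 0.8], [-5.6, 0.6], [-4.0, -0.4]]
scenedeck yaw -4.54 shelf [0.5658 0.0179] green_end [ 0.7148 -0.1264]
[[5.1, -5.6], [-1.7, 7.3], [-3.4, -1.7]]
side yaw -3.8 shelf [0.5678 0.0101] green_end [ 0.7187 -0.1323]
[[2.3, -1.0], [-2.5, -1.0], [2.4, 0.7], [-2.2, 1.3]]
sidedeck yaw -3.96 shelf [0.5701 0.0126] green_end [ 0.7206 -0.1302]
[[2.4, -0.5], [-4.0, 2.1], [1.6, -1.6]]
wrist yaw -3.22 shelf [0.5654 0.0166] green_end [ 0.7177 -0.1242]
[[0.2, -2.7], [-0.9, -1.2], [-2.5, 3.2], [3.2, 0.7]]
[[ 0.4072 -0.0674  0.122 ]
 [ 0.5094 -0.0966  0.122 ]
 [ 0.4815 -0.1906  0.122 ]
 [ 0.3792 -0.1623  0.122 ]]
carton -16.048668729249023 [ 0.44432787 -0.12923386] [[1.9, -1.4], [-1.6, -0.2], [-1.8, 1.9], [1.5, -0.2]]
```

```bash
python3 - <<'E'
from h import *
ld=lambda n:np.load(n,allow_pickle=True).item()
def rep(name,L,W):
    y,t,r=rigid(L,W);c,s=np.cos(y),np.sin(y);R=np.array([[c,-s],[s,c]])
    print(name,"yaw",np.degrees(y).round(2),"shelf",t.round(4),"green_end",(R@[.160,-.132]+t).round(4));print((r*1000).round(1).tolist())
Ls=[(-.034,y) for y in(-.198,-.066,.066,.198)];Le=[(.164,y) for y in(-.198,-.066,.066,.198)]
z=.088
m=ld("m_scene1.npy");c=lambda a:np.array(a)/3.3+[190,150]
rep("scene",Ls+Le,plane(m,c([(141,182),(310,207),(483,233),(659,262),(58,410),(248,440),(441,470),(637,505)]),z))
m=ld("m_side1.npy");c=lambda a:np.array(a)/4.4+[250,155]
rep("side",[(-.034,-.066),(.164,-.066),(-.034,-.198),(.164,-.198)],plane(m,c([(339,244),(650,244),(343,364),(693,364)]),z))
m=ld("m_wrist1.npy");c=lambda a:np.array(a)/2.1+[230,0]
rep("wrist",[(-.034,-.066),(.164,-.066),(-.034,-.198),(.164,-.198)],wplane(m,c([(370,7),(697,70),(366,274),(697,298)]),z))
d=np.load("scene1.npy");X=cloud(ld("m_scene1.npy"),d);x,y,z=X[...,0],X[...,1],X[...,2]
# stop lip top edge & cartons
for n in("scene","side"):
    X=cloud(ld(f"m_{n}1.npy"),np.load(n+"1.npy"));x,y,z=X[...,0],X[...,1],X[...,2]
    hi=(abs(z-.122)<.006)&(x>.3)&(x<.8)&(abs(y)<.35)
    nn,l,st,ce=cv2.connectedComponentsWithStats(hi.astype(np.uint8))
    for i in range(1,nn):
        if st[i,4]>100:
            q=X[l==i];ro=cv2.minAreaRect(q[:,:2].astype(np.float32));print(n,np.round(ro[0],4),np.round(ro[1],3),round(ro[2]-90,2))
E
```

```text
scene yaw -3.44 shelf [0.5713 0.0197] green_end [ 0.7231 -0.1216]
[[3.7, -0.2], [3.2, -0.3], [3.1, -0.1], [5.2, -0.4], [-2.7, -0.8], [-3.7, 0.5], [-5.2, 0.9], [-3.5, 0.5]]
side yaw -3.8 shelf [0.5691 0.0162] green_end [ 0.72   -0.1261]
[[1.6, -0.5], [-1.8, -0.5], [1.7, 0.3], [-1.6, 0.7]]
wrist yaw -3.22 shelf [0.5679 0.017 ] green_end [ 0.7202 -0.1238]
[[-1.1, -1.8], [0.5, -0.4], [-3.9, 2.4], [4.6, -0.2]]
scene [ 0.4451 -0.1281] [0.103 0.114] -16.62
scene [0.6646 0.0113] [0.101 0.112] -2.69
scene [0.6795 0.1449] [0.101 0.112] -2.3
side [0.6765 0.1427] [0.103 0.11 ] -2.18
side [0.6612 0.0118] [0.108 0.109] -1.96
side [ 0.4415 -0.1296] [0.104 0.111] -15.7
```

>>> {"fn": "step_arm", "kwargs": {
  "deltas": [
    [[0.3, 1, 0, -0.6, 0.35], [0, 2.5, 0, 0, 0.35], [0, 3, 0, 0, 0.35], [0, 3, 0, 0, 0.35], [0, 2.4, 0, 0, 0.35], [0, 1.5, 0, 0, 0.35], [0, 0, 0.5, 0, 0.35], [0, 0, 1, 0, 0.35], [0, 0, 0.5, 0, 0.35], [0, 0, 0, 0, 0.35]]
  ]
}}

```text
t: 2.8
ee_pos: [0.4389, -0.2074, 0.2714]
tool_rot: [-1.571, -0.001, -0.06]
ft_force: [0.7, 0.1, 0.1]
gripper_width: 0.0604
```

```bash
cat > look.py <<'E'
import sys
from station import arm
from h import *
k=sys.argv[1]; ns=sys.argv[2].split(",")
s=arm.read_state();ee=s['ee_pos'];print("t",s['t'],ee.round(4),s['tool_rot'].round(3),s['ft_force'].round(1))
G=np.array([.7205,-.124]);yw=np.radians(-3.5);E=np.array([[np.cos(yw),np.sin(yw)],[-np.sin(yw),np.cos(yw)]])
print("tcp lane",(E@(ee[:2]-G)).round(4))
for n in ns:
    m=arm.camera_model(n);p,d=arm.read_camera(n);cv2.imwrite(f"pics/{n}{k}.png",p)
    if n=="wrist":continue
    X=cloud(m,d);x,y,z=X[...,0],X[...,1],X[...,2]
    hi=(abs(z-.122)<.006)&(x>.3)&(x<.8)&(abs(y)<.35)
    nn,l,st,ce=cv2.connectedComponentsWithStats(hi.astype(np.uint8))
    for i in range(1,nn):
        if st[i,4]>100:
            q=X[l==i];ro=cv2.minAreaRect(q[:,:2].astype(np.float32));print(n,np.round(ro[0],4),np.round(ro[1],3),round(ro[2]-90,2),"lane",(E@(np.array(ro[0])-G)).round(4),"relyaw",round(ro[2]-90+3.5,1))
    if n=="scene": p=p[140:330,180:410];f=3.2
    else: p=p[120:280,230:430];f=3.7
    cv2.imwrite(f"pics/{n}{k}c.png",cv2.resize(p,None,fx=f,fy=f,interpolation=cv2.INTER_CUBIC))
E
python3 look.py 2 wrist,scene
```

```text
t 2.8 [ 0.4389 -0.2074  0.2714] [-1.571e+00 -1.000e-03 -6.000e-02] [0.7 0.1 0.1]
tcp lane [-0.276  -0.1004]
scene [ 0.4443 -0.1282] [0.103 0.113] -15.0 lane [-0.2755 -0.0211] relyaw -11.5
scene [0.6641 0.0115] [0.101 0.112] -2.91 lane [-0.0645  0.1318] relyaw 0.6
scene [0.679  0.1449] [0.101 0.112] -2.42 lane [-0.0578  0.2659] relyaw 1.1
```

View pics/wrist2.png

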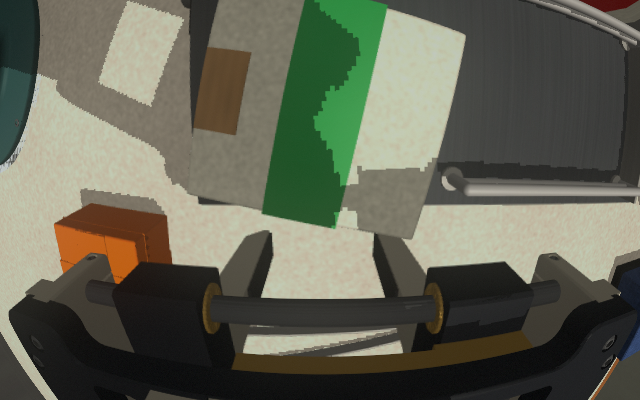

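View pics/scene2c.png

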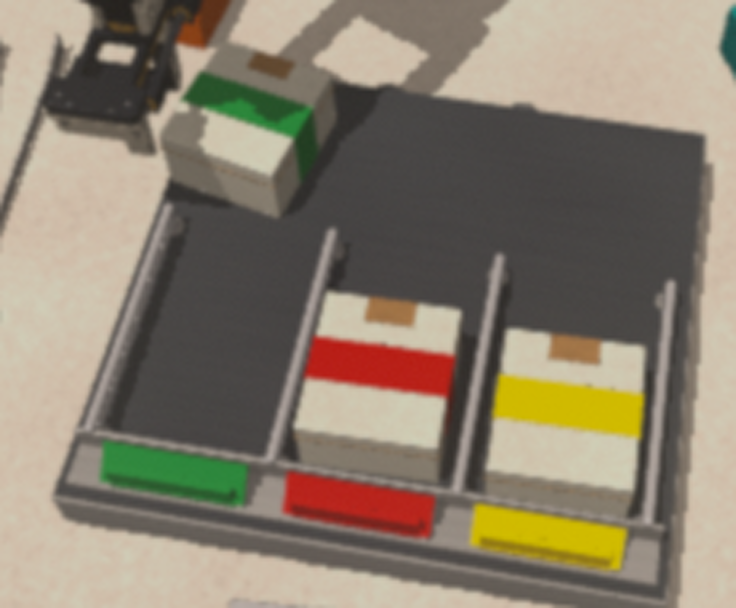

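>>> {"fn": "step_arm", "kwargs": {
  "deltas": [
    [[-0.4, 0, 0, 0, 0.35], [0, 0, 0.5, 0, 0.35], [0, 0, 0.4, 0, 0.35], [0, 0, 0.4, 0, 0.35], [0, 0, 0.4, 0, 0.35], [0, 0, 0.4, 0, 0.35], [0, 0, 0.4, 0, 0.35], [0, 0, 0.3, 0, 0.35], [0, 0, 0, 0, 0.35]]
  ]
}}

```text
t: 4.03
ee_pos: [0.4364, -0.1794, 0.2707]
tool_rot: [-1.571, 0.0, -0.061]
ft_force: [-0.7, 0.2, -0.5]
gripper_width: 0.0605
```

```bash
python3 look.py 3 wrist,scene
```

```text
t 4.025 [ 0.4364 -0.1794  0.2707] [-1.571  0.    -0.061] [-0.7  0.2 -0.5]
tcp lane [-0.2802 -0.0726]
scene [ 0.4416 -0.115 ] [0.101 0.113] -9.06 lane [-0.2789 -0.0081] relyaw -5.6
scene [0.6647 0.0114] [0.102 0.112] -3.27 lane [-0.0639  0.1317] relyaw 0.2
scene [0.6795 0.1448] [0.101 0.111] -2.36 lane [-0.0573  0.2658] relyaw 1.1
```

View pics/wrist3.png

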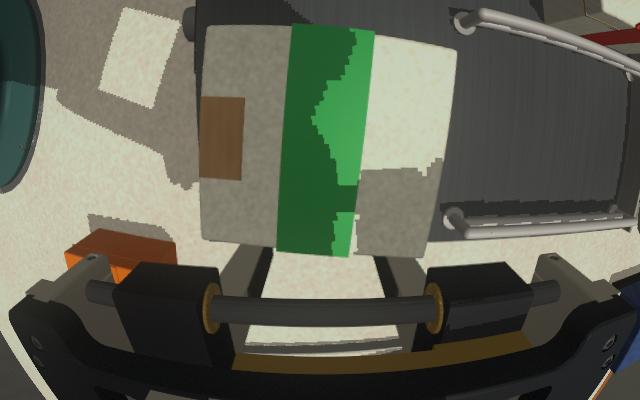

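>>> {"fn": "step_arm", "kwargs": {
  "deltas": [
    [[0, 0, 0.4, 0, 0.35], [0, 0, 0.3, 0, 0.35], [0, 0, 0.3, 0, 0.35], [0, 0, 0, 0, 0.35]]
  ]
}}

```text
t: 4.62
ee_pos: [0.4371, -0.1694, 0.2707]
tool_rot: [-1.571, 0.0, -0.061]
ft_force: [-0.7, -0.6, -0.2]
gripper_width: 0.0604
```

```bash
python3 look.py 4 wrist,scene,side
```

```text
t 4.625 [ 0.4371 -0.1694  0.2707] [-1.571  0.    -0.061] [-0.7 -0.6 -0.2]
tcp lane [-0.2801 -0.0626]
scene [ 0.4389 -0.1093] [0.104 0.112] -4.99 lane [-0.282  -0.0025] relyaw -1.5
scene [0.6645 0.0114] [0.101 0.112] -1.53 lane [-0.0642  0.1317] relyaw 2.0
scene [0.6796 0.1447] [0.101 0.111] -1.95 lane [-0.0573  0.2657] relyaw 1.5
side [0.6763 0.1411] [0.104 0.11 ] -2.34 lane [-0.0603  0.2619] relyaw 1.2
side [0.6609 0.0097] [0.105 0.11 ] -1.58 lane [-0.0676  0.1298] relyaw 1.9
side [ 0.4329 -0.0735] [0.067 0.025] -89.56 lane [-0.2902  0.0328] relyaw -86.1
side [ 0.4333 -0.1418] [0.085 0.109] -5.74 lane [-0.2856 -0.0353] relyaw -2.2
```

View pics/wrist4.png

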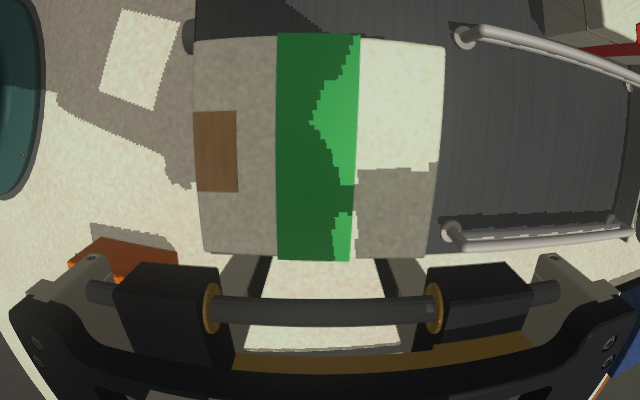

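View pics/scene4c.png

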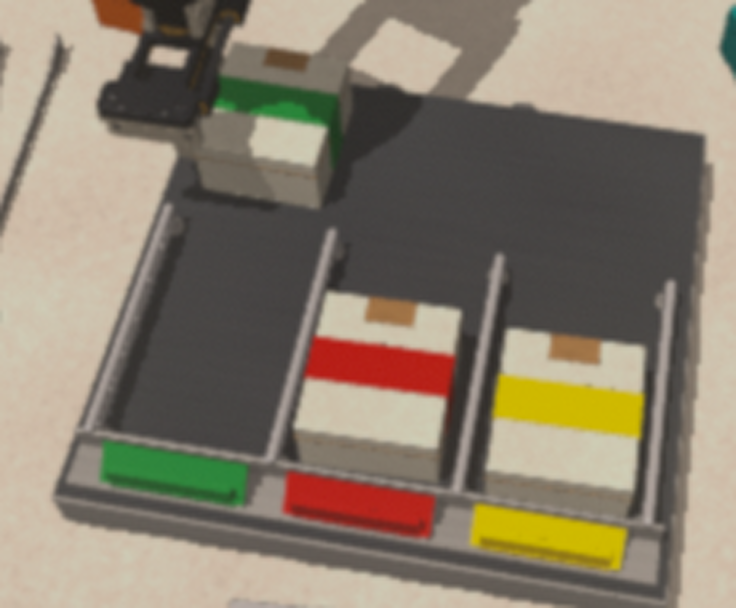

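>>> {"fn": "step_arm", "kwargs": {
  "deltas": [
    [[0, 0, 0.2, 0, 0.35], [0, 0, 0.1, 0, 0.35], [0, 0, 0, 0, 0.35], [0, 0, -1, 0, 0.35], [0, 0, -3, 0, 0.35], [0, -2, -3, 0, 0.35], [0, -4, -1, 0, 0.35], [0, -4, 0, 0, 0.35], [0, -3, 0, 0, 0.35], [0, 0, 0, 0, 0.35], [0, 0, 0, 0, 0.35]]
  ]
}}

```text
t: 6.15
ee_pos: [0.4322, -0.2468, 0.3998]
tool_rot: [-1.57, 0.001, -0.061]
ft_force: [-0.0, 0.0, -0.4]
gripper_width: 0.0606
```

```bash
python3 look.py 5 wrist,scene,side; python3 - <<'E'
import cv2
p=cv2.imread("pics/wrist5.png");cv2.imwrite("pics/wrist5c.png",cv2.resize(p[0:190,200:600],None,fx=2,fy=2,interpolation=cv2.INTER_CUBIC))
E
```

```text
t 6.15 [ 0.4322 -0.2468  0.3998] [-1.57e+00  1.00e-03 -6.10e-02] [-0.   0.  -0.4]
tcp lane [-0.2802 -0.1402]
scene [ 0.4384 -0.1066] [0.102 0.112] -4.12 lane [-2.826e-01  1.000e-04] relyaw -0.6
scene [0.6647 0.0113] [0.101 0.111] -1.8 lane [-0.064   0.1317] relyaw 1.7
scene [0.68   0.1449] [0.101 0.112] -1.85 lane [-0.0569  0.2659] relyaw 1.7
side [0.6763 0.1428] [0.105 0.11 ] -2.64 lane [-0.0604  0.2636] relyaw 0.9
side [0.6612 0.0106] [0.105 0.11 ] -2.5 lane [-0.0674  0.1307] relyaw 1.0
side [ 0.4355 -0.1076] [0.105 0.109] -5.01 lane [-0.2855 -0.001 ] relyaw -1.5
```

View pics/wrist5c.png

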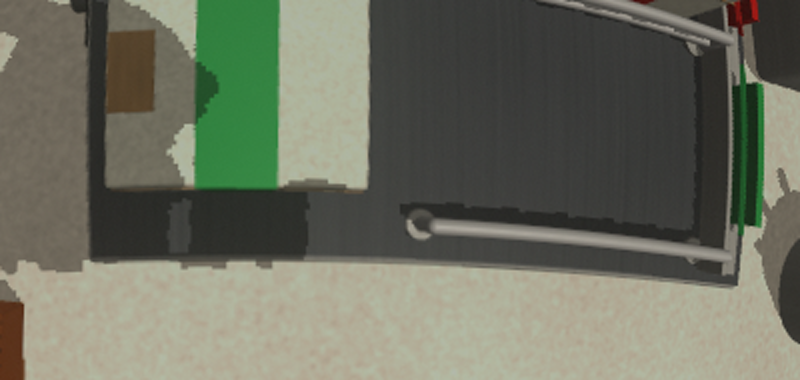

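View pics/scene5c.png

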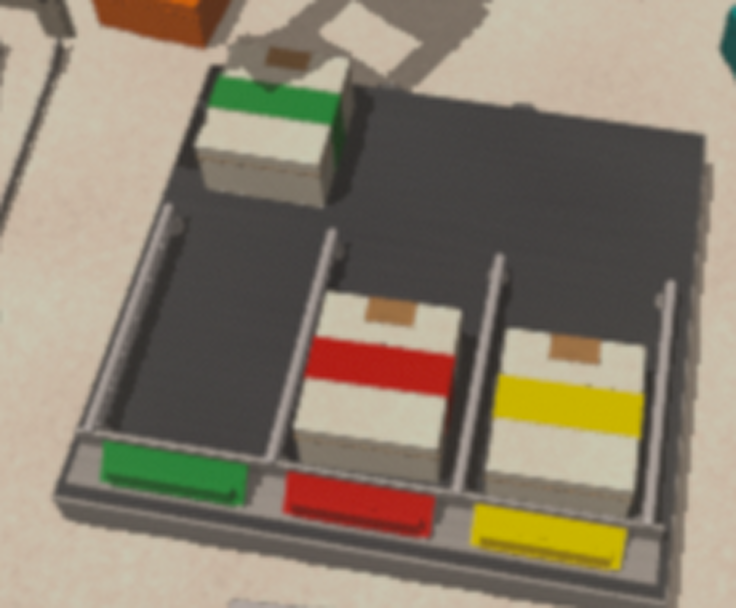

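View pics/side5c.png

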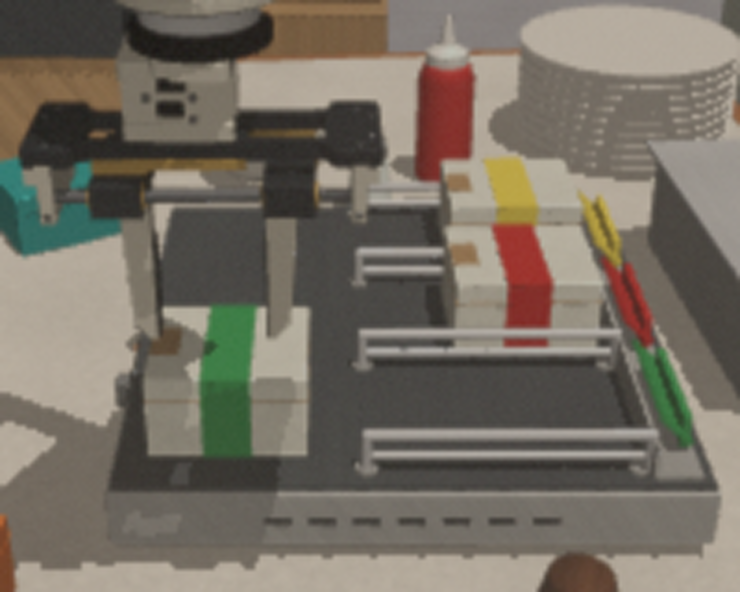

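```bash
python3 - <<'E'
from station import arm
from h import *
m=arm.camera_model("wrist");c=lambda a:np.array(a)/2+[200,0]
f=lambda P:np.degrees(np.arctan(np.polyfit(P[:,0],P[:,1],1)[0]))
e=wplane(m,c([(92,260),(200,258),(300,258),(450,266),(600,276),(735,286)]),.06);print("deck R edge",f(e),e.round(4)[[0,-1]])
k=wplane(m,c([(107,188),(235,189),(367,190)]),.122);print("carton edge",f(k),k.round(4)[[0,-1]])
r=wplane(m,c([(436,226),(500,231),(600,240),(730,257)]),.088);print("rail",f(r),r.round(4)[[0,-1]])
s=wplane(m,c([(736,75),(728,268)]),.086);print("stop top",s.round(4))
q=wplane(m,c([(372,5),(369,190)]),.122);print("front",q.round(4))
# green tag & perpendicular offsets
yw=np.radians(-3.6);n=np.array([-np.sin(yw),np.cos(yw)])
print("n: deck %.4f carton %.4f rail %.4f"%tuple((P[:,:2]@n).mean() for P in(e,k,r)))
E
```

```text
deck R edge -3.5932265996413797 [[ 0.356  -0.1869  0.06  ]
 [ 0.7546 -0.211   0.06  ]]
carton edge -4.065765221165583 [[ 0.3811 -0.153   0.122 ]
 [ 0.4882 -0.1606  0.122 ]]
rail -3.5690025863322665 [[ 0.5282 -0.1776  0.088 ]
 [ 0.7206 -0.1898  0.088 ]]
stop top [[ 0.731  -0.0792  0.086 ]
 [ 0.7213 -0.1966  0.086 ]]
front [[ 0.4955 -0.08    0.122 ]
 [ 0.489  -0.1606  0.122 ]]
n: deck -0.1645 carton -0.1296 rail -0.1442
```

>>> {"fn": "step_arm", "kwargs": {
  "deltas": [
    [[-1, 0, 1.5, 0, 0.46], [-1.9, 0, 3.2, 0, 0.46], [-2, 0, 3.5, 0, 0.46], [-2, 0, 3.2, 0, 0.46], [-1.5, 0, 2.5, 0, 0.46], [0, 0, 0, 8, 0.46], [0, 0, 0, 9, 0.46], [0, 0, 0, 9, 0.46], [0, 0, 0, 9, 0.46], [0, 0, 0, 9, 0.46], [0, 0, 0, 9, 0.46], [0, 0, 0, 9, 0.46], [0, 0, 0, 9, 0.46], [0, 0, 0, 9, 0.46], [0, 0, 0, 6, 0.46], [0, 0, 0, 4, 0.46], [0, 0, 0, 0, 0.46], [0, 0, 0, 0, 0.46]]
  ]
}}

```text
t: 8.55
ee_pos: [0.3567, -0.1024, 0.4006]
tool_rot: [-1.571, 0.0, -1.63]
ft_force: [-0.4, 0.1, 0.1]
gripper_width: 0.0499
```

```bash
python3 look.py 6 wrist,scene,side
```

```text
t 8.55 [ 0.3567 -0.1024  0.4006] [-1.571  0.    -1.63 ] [-0.4  0.1  0.1]
tcp lane [-0.3644 -0.0006]
scene [ 0.4385 -0.1064] [0.101 0.113] -4.21 lane [-0.2826  0.0003] relyaw -0.7
scene [0.665  0.0112] [0.101 0.112] -1.8 lane [-0.0637  0.1316] relyaw 1.7
scene [0.6798 0.1449] [0.101 0.112] -1.77 lane [-0.057   0.2659] relyaw 1.7
side [0.6762 0.144 ] [0.108 0.109] -1.94 lane [-0.0606  0.2648] relyaw 1.6
side [0.6612 0.0103] [0.108 0.109] -2.17 lane [-0.0674  0.1304] relyaw 1.3
side [ 0.4354 -0.1075] [0.106 0.11 ] -4.13 lane [-0.2856 -0.0009] relyaw -0.6
```

View pics/wrist6.png

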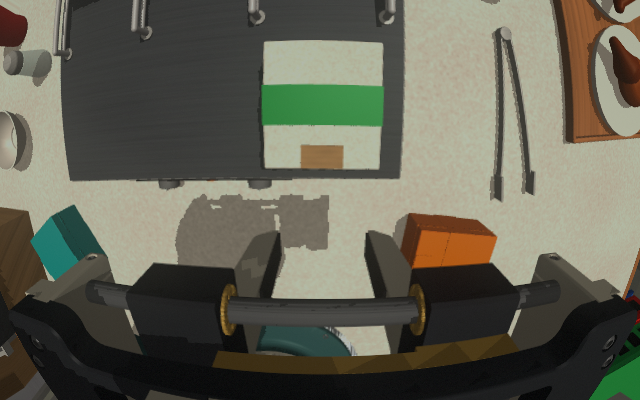

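>>> {"fn": "step_arm", "kwargs": {
  "deltas": [
    [[0, 1, 0, 0, 0.46], [0, 2.5, 0, 0, 0.46], [0, 3, 0, 0, 0.46], [0, 3, 0, 0, 0.46], [0, 1.8, 0, 0, 0.46], [0, 0.5, 0, 0, 0.46], [0, 0, 0.5, 0, 0.46], [0, 0, 0.5, 0, 0.46], [0, 0, 0.4, 0, 0.46], [0, 0, 0.4, 0, 0.46], [0, 0, 0.4, 0, 0.46], [0, 0, 0.5, 0, 0.46], [0, 0, 0.6, 0, 0.46], [0, 0, 0.6, 0, 0.46], [0, 0, 0.5, 0, 0.46], [0, 0, 0.3, 0, 0.46], [0, 0, 0, 0, 0.46]]
  ]
}}

```text
t: 10.82
ee_pos: [0.4041, -0.1055, 0.2826]
tool_rot: [-1.571, 0.0, -1.632]
ft_force: [0.1, -0.8, -0.7]
gripper_width: 0.0501
```

```bash
python3 look.py 7 wrist,scene,side
```

```text
t 10.825 [ 0.4041 -0.1055  0.2826] [-1.571  0.    -1.632] [ 0.1 -0.8 -0.7]
tcp lane [-0.3169 -0.0009]
scene [ 0.4617 -0.1077] [0.101 0.128] -3.0 lane [-0.2593  0.0005] relyaw 0.5
scene [0.6644 0.0114] [0.101 0.111] -1.82 lane [-0.0643  0.1317] relyaw 1.7
scene [0.6798 0.1448] [0.101 0.112] -2.12 lane [-0.0571  0.2658] relyaw 1.4
side [0.6761 0.1417] [0.104 0.109] -1.85 lane [-0.0606  0.2625] relyaw 1.6
side [0.6613 0.0104] [0.107 0.11 ] -2.45 lane [-0.0673  0.1305] relyaw 1.1
side [ 0.4592 -0.1079] [0.107 0.127] -5.77 lane [-2.617e-01  1.000e-04] relyaw -2.3
```

View pics/wrist7.png

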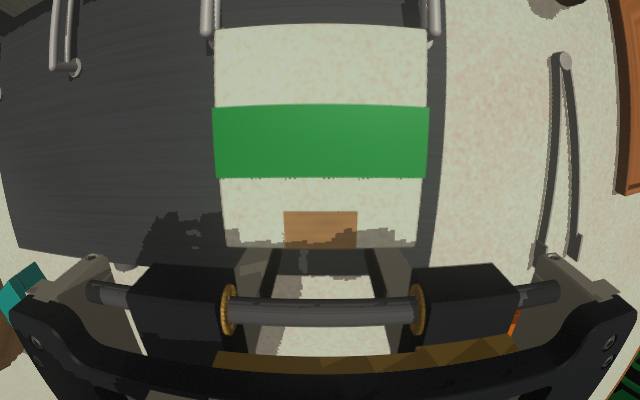

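View pics/side7c.png

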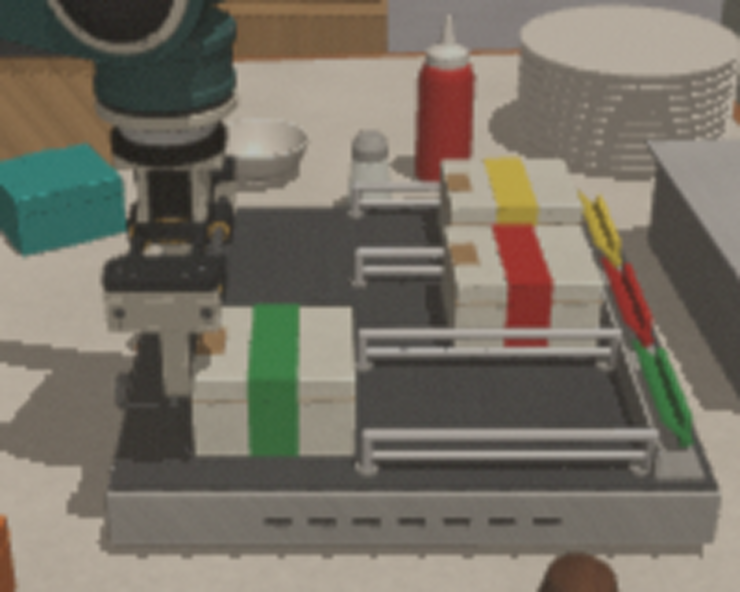

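View pics/scene7c.png

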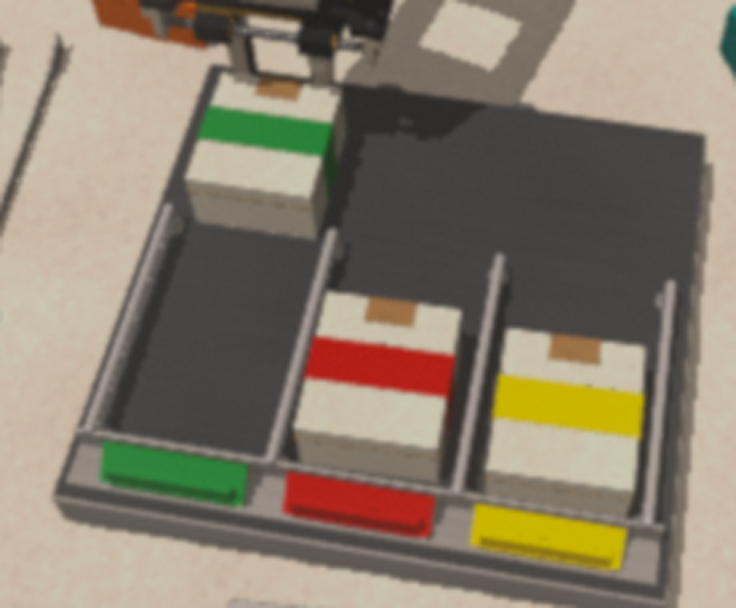

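>>> {"fn": "step_arm", "kwargs": {
  "deltas": [
    [[0, 0, 0.3, 0, 0.46], [0, 0, 0.5, 0, 0.46], [0, 0, 0.6, 0, 0.46], [0, 0, 0.7, 0, 0.46], [0, 0, 0.7, 0, 0.46], [0, 0, 0.7, 0, 0.46], [0, 0, 0.7, 0, 0.46], [0, 0, 0.7, 0, 0.46], [0, 0, 0.7, 0, 0.46], [0, 0, 0.7, 0, 0.46], [0, 0, 0.7, 0, 0.46], [0, 0, 0.7, 0, 0.46], [0, 0, 0.6, 0, 0.46], [0, 0, 0.5, 0, 0.46], [0, 0, 0.3, 0, 0.46], [0, 0, 0, 0, 0.46]]
  ]
}}

```text
t: 12.98
ee_pos: [0.4949, -0.1111, 0.2827]
tool_rot: [-1.57, 0.0, -1.632]
ft_force: [0.5, -0.2, 0.1]
gripper_width: 0.0504
```

```bash
python3 look.py 8 wrist,scene,side
```

```text
t 12.975 [ 0.4949 -0.1111  0.2827] [-1.57   0.    -1.632] [ 0.5 -0.2  0.1]
tcp lane [-0.2259 -0.0009]
scene [ 0.5522 -0.1134] [0.102 0.129] -3.82 lane [-0.1687  0.0003] relyaw -0.3
scene [0.6645 0.0114] [0.101 0.112] -2.85 lane [-0.0642  0.1317] relyaw 0.6
scene [0.6795 0.1448] [0.101 0.112] -1.71 lane [-0.0573  0.2658] relyaw 1.8
side [0.6765 0.1444] [0.107 0.11 ] -2.06 lane [-0.0603  0.2652] relyaw 1.4
side [0.6612 0.0113] [0.108 0.11 ] -2.08 lane [-0.0675  0.1314] relyaw 1.4
side [ 0.5494 -0.1141] [0.105 0.127] -3.5 lane [-0.1714 -0.0006] relyaw 0.0
```

View pics/wrist8.png

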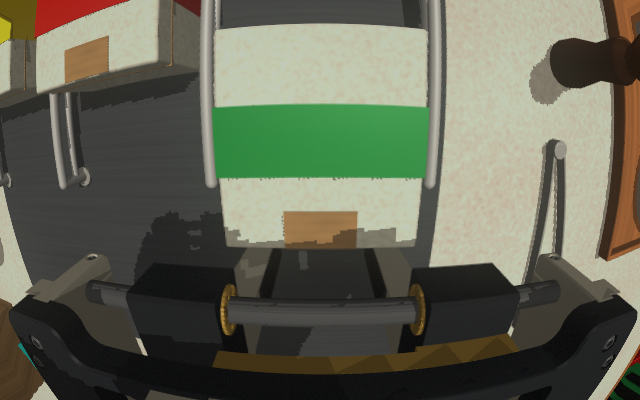

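View pics/scene8c.png

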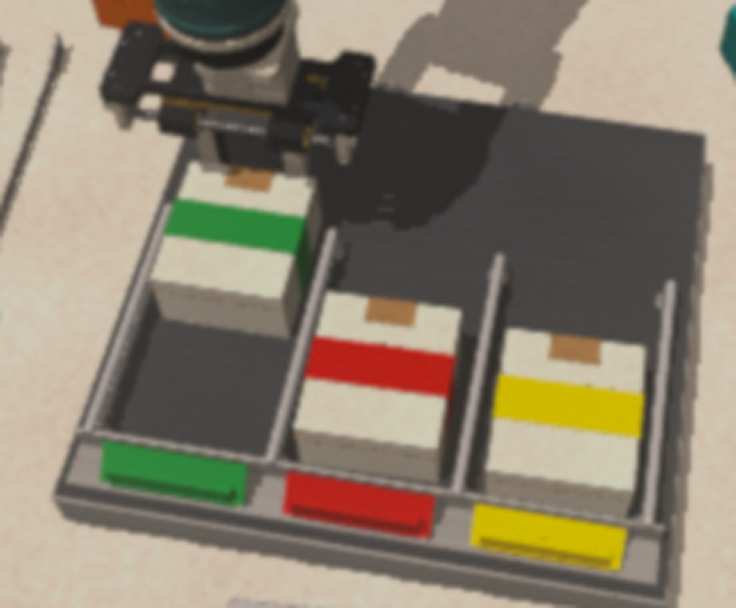

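>>> {"fn": "step_arm", "kwargs": {
  "deltas": [
    [[0, 0, 0.3, 0, 0.46], [0, 0, 0.5, 0, 0.46], [0, 0, 0.6, 0, 0.46], [0, 0, 0.7, 0, 0.46], [0, 0, 0.7, 0, 0.46], [0, 0, 0.7, 0, 0.46], [0, 0, 0.7, 0, 0.46], [0, 0, 0.7, 0, 0.46], [0, 0, 0.7, 0, 0.46], [0, 0, 0.7, 0, 0.46], [0, 0, 0.7, 0, 0.46], [0, 0, 0.7, 0, 0.46], [0, 0, 0.6, 0, 0.46], [0, 0, 0.5, 0, 0.46], [0, 0, 0.3, 0, 0.46], [0, 0, 0.2, 0, 0.46], [0, 0, 0, 0, 0.46]]
  ]
}}

```text
t: 15.25
ee_pos: [0.5877, -0.1168, 0.2827]
tool_rot: [-1.57, -0.0, -1.632]
ft_force: [-0.7, -0.1, 0.2]
gripper_width: 0.05
```

```bash
python3 look.py 9 wrist,scene,side
```

```text
t 15.25 [ 0.5877 -0.1168  0.2827] [-1.57  -0.    -1.632] [-0.7 -0.1  0.2]
tcp lane [-0.133  -0.0009]
scene [ 0.6455 -0.1189] [0.102 0.127] -4.03 lane [-0.0751  0.0005] relyaw -0.5
scene [0.6644 0.0113] [0.102 0.111] -1.95 lane [-0.0643  0.1317] relyaw 1.5
scene [0.6797 0.1448] [0.101 0.112] -1.96 lane [-0.0571  0.2658] relyaw 1.5
side [0.6948 0.1392] [0.099 0.072] -1.97 lane [-0.0417  0.2611] relyaw 1.5
side [0.6808 0.0088] [0.104 0.071] -1.94 lane [-0.0477  0.1301] relyaw 1.6
side [ 0.6409 -0.1198] [0.103 0.127] -3.41 lane [-0.0797 -0.0006] relyaw 0.1
```

View pics/wrist9.png

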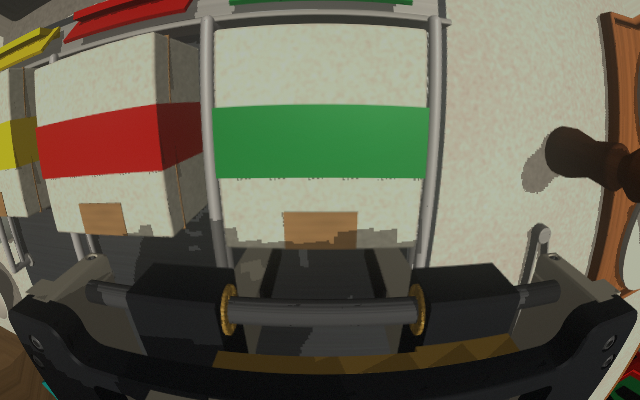

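View pics/side9c.png

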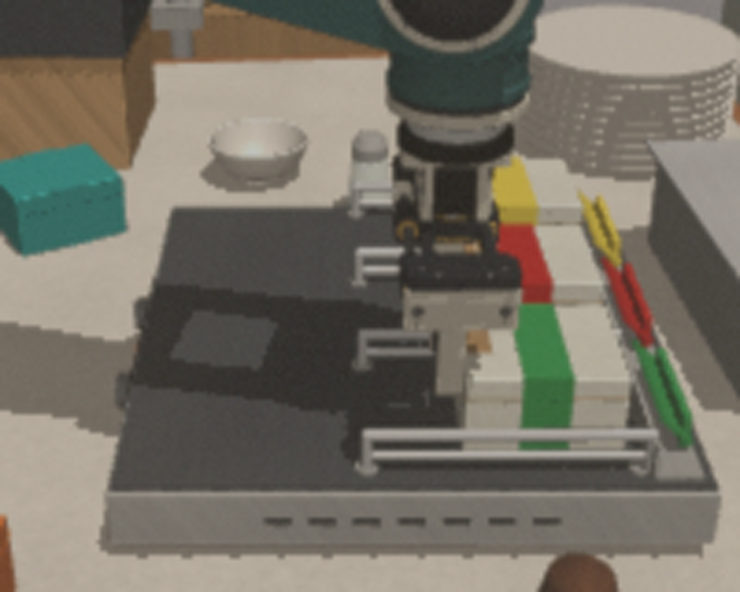

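>>> {"fn": "step_arm", "kwargs": {
  "deltas": [
    [[0, 0, 0.3, 0, 0.46], [0, 0, 0.3, 0, 0.46], [0, 0, 0.2, 0, 0.46], [0, 0, 0.1, 0, 0.46], [0, 0, 0, 0, 0.46]]
  ]
}}

```text
t: 16.02
ee_pos: [0.5967, -0.1173, 0.2828]
tool_rot: [-1.57, -0.0, -1.632]
ft_force: [-0.4, -0.3, 0.7]
gripper_width: 0.05
```

```bash
python3 look.py 10 wrist,scene; python3 - <<'E'
import cv2
p=cv2.imread("pics/wrist10.png");cv2.imwrite("pics/wrist10c.png",cv2.resize(p[0:100,180:460],None,fx=2.8,fy=2.8,interpolation=cv2.INTER_CUBIC))
E
```

```text
t 16.025 [ 0.5967 -0.1173  0.2828] [-1.57  -0.    -1.632] [-0.4 -0.3  0.7]
tcp lane [-0.124  -0.0009]
scene [ 0.654  -0.1193] [0.102 0.127] -3.09 lane [-0.0667  0.0006] relyaw 0.4
scene [0.664  0.0115] [0.101 0.112] -2.0 lane [-0.0647  0.1318] relyaw 1.5
scene [0.6794 0.1449] [0.101 0.111] -2.35 lane [-0.0574  0.2658] relyaw 1.1
```

View pics/wrist10c.png

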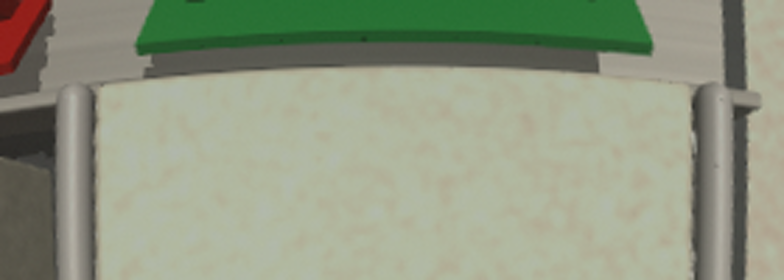

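View pics/scene10c.png

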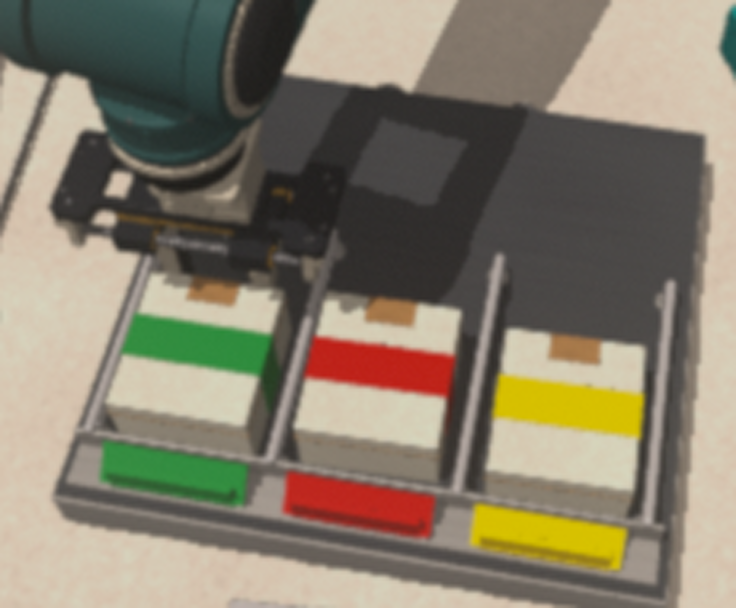

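>>> {"fn": "step_arm", "kwargs": {
  "deltas": [
    [[0, 0, 0.1, 0, 0.46], [0, 0, 0.1, 0, 0.46], [0, 0, 0, 0, 0.46]]
  ]
}}

```text
t: 16.5
ee_pos: [0.5986, -0.1175, 0.2827]
tool_rot: [-1.571, 0.0, -1.632]
ft_force: [-2.0, -0.0, 1.1]
gripper_width: 0.0503
```

>>> {"fn": "step_arm", "kwargs": {
  "deltas": [
    [[0, 0, 0.1, 0, 0.46], [0, 0, 0, 0, 0.46]]
  ]
}}

```text
t: 16.75
ee_pos: [0.5996, -0.1175, 0.2827]
tool_rot: [-1.571, -0.0, -1.632]
ft_force: [-2.9, 1.2, 0.3]
gripper_width: 0.0502
```

>>> {"fn": "step_arm", "kwargs": {
  "deltas": [
    [[0, 0, 0.1, 0, 0.46], [0, 0, 0, 0, 0.46]]
  ]
}}

```text
t: 17.0
ee_pos: [0.6006, -0.1176, 0.2827]
tool_rot: [-1.571, 0.0, -1.632]
ft_force: [-2.7, -0.0, 0.6]
gripper_width: 0.0503
```

```bash
python3 look.py 11 wrist,scene,side; python3 - <<'E'
import cv2
p=cv2.imread("pics/wrist11.png");cv2.imwrite("pics/wrist11c.png",cv2.resize(p[0:100,180:460],None,fx=2.8,fy=2.8,interpolation=cv2.INTER_CUBIC))
E
```

```text
t 17.0 [ 0.6006 -0.1176  0.2827] [-1.571  0.    -1.632] [-2.7 -0.   0.6]
tcp lane [-0.1201 -0.0009]
scene [ 0.6576 -0.1192] [0.102 0.129] -3.95 lane [-0.0631  0.001 ] relyaw -0.5
scene [0.6643 0.0115] [0.101 0.112] -2.1 lane [-0.0644  0.1318] relyaw 1.4
scene [0.6797 0.1448] [0.101 0.111] -2.37 lane [-0.0572  0.2658] relyaw 1.1
side [0.7028 0.1396] [0.1   0.056] -3.1 lane [-0.0338  0.262 ] relyaw 0.4
side [0.6888 0.0095] [0.104 0.054] -1.97 lane [-0.0398  0.1314] relyaw 1.5
side [ 0.6539 -0.1209] [0.103 0.128] -3.64 lane [-0.0667 -0.001 ] relyaw -0.1
```

View pics/wrist11c.png

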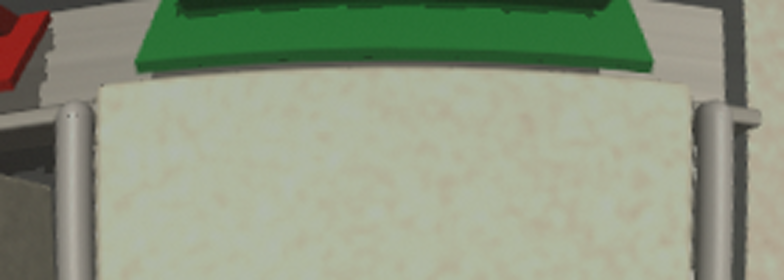

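>>> {"fn": "step_arm", "kwargs": {
  "deltas": [
    [[0, 0, 0.1, 0, 0.46], [0, 0, 0, 0, 0.46]]
  ]
}}

```text
t: 17.4
ee_pos: [0.6016, -0.1176, 0.2827]
tool_rot: [-1.571, -0.0, -1.632]
ft_force: [-2.0, 0.1, 1.0]
gripper_width: 0.0505
```

>>> {"fn": "step_arm", "kwargs": {
  "deltas": [
    [[0, 0, 0.1, 0, 0.46], [0, 0, 0, 0, 0.46]]
  ]
}}

```text
t: 17.65
ee_pos: [0.6023, -0.1176, 0.2828]
tool_rot: [-1.572, 0.0, -1.632]
ft_force: [-7.7, 1.0, 4.4]
gripper_width: 0.0504
```

>>> {"fn": "step_arm", "kwargs": {
  "deltas": [
    [[0, 0, -0.2, 0, 0.46], [0, 0, -0.8, 0, 0.46], [0, 0, -1.5, 0, 0.46], [0, 0, -1.5, 0, 0.46], [0, -2, 0, 0, 0.46], [0, -4, 0, 0, 0.46], [0, -4, -3, 0, 0.46], [0, -2, -4, 0, 0.46], [0, 0, -4, 0, 0.46], [0, 0, -3, 0, 0.46], [0, 0, 0, 0, 0.46], [0, 0, 0, 0, 0.46]]
  ]
}}

```text
t: 19.15
ee_pos: [0.4231, -0.1067, 0.4039]
tool_rot: [-1.569, -0.0, -1.632]
ft_force: [0.1, -0.7, -0.1]
gripper_width: 0.0502
```

```bash
python3 look.py 12 wrist,scene,side
```

```text
t 19.15 [ 0.4231 -0.1067  0.4039] [-1.569 -0.    -1.632] [ 0.1 -0.7 -0.1]
tcp lane [-0.2979 -0.0009]
scene [ 0.667  -0.1205] [0.103 0.112] -4.14 lane [-0.0536  0.0003] relyaw -0.6
scene [0.6645 0.0115] [0.101 0.111] -2.69 lane [-0.0641  0.1318] relyaw 0.8
scene [0.6795 0.1448] [0.101 0.111] -2.18 lane [-0.0573  0.2658] relyaw 1.3
side [0.6766 0.1412] [0.106 0.11 ] -2.23 lane [-0.06   0.262] relyaw 1.3
side [0.6613 0.0104] [0.107 0.109] -2.62 lane [-0.0673  0.1305] relyaw 0.9
side [ 0.664  -0.1215] [0.103 0.11 ] -3.93 lane [-0.0566 -0.001 ] relyaw -0.4
```

View pics/wrist12.png

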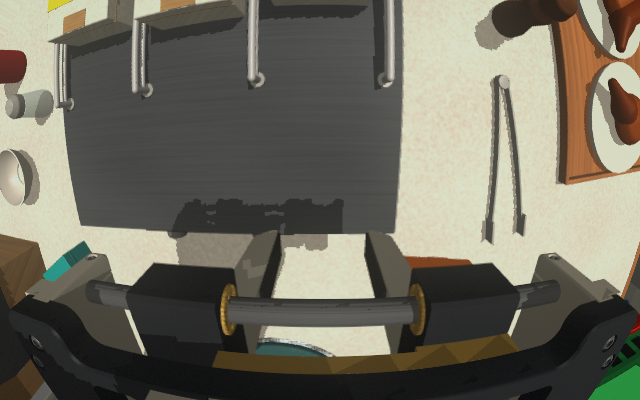

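View pics/scene12c.png

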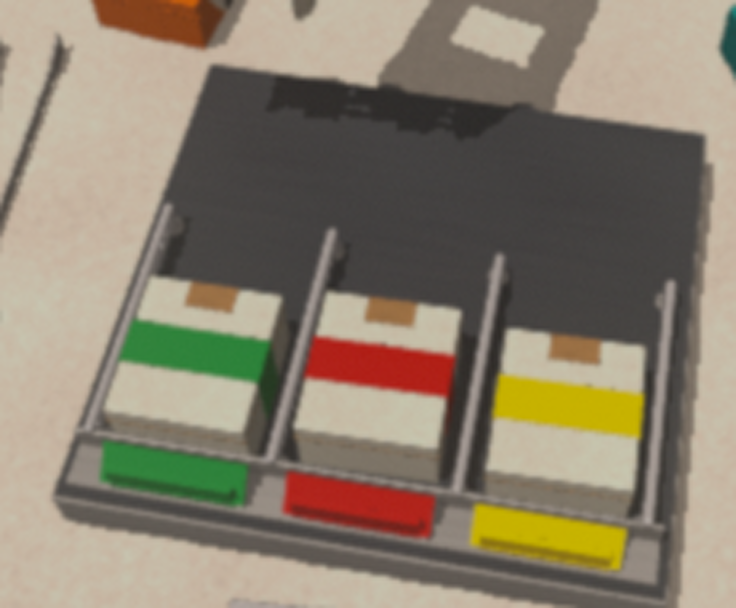

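View pics/side12c.png

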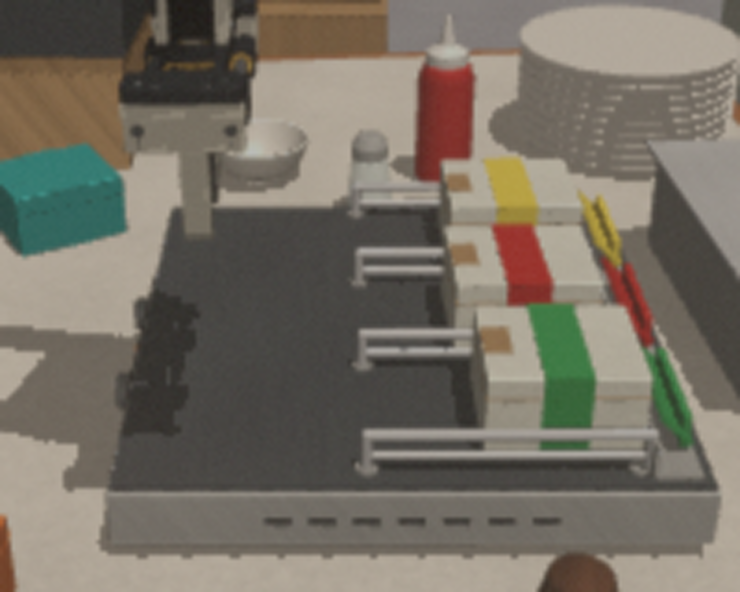

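```bash
python3 -c "
from station import arm
print(arm.hand_in())"
```

```text
the job is handed in; nothing more can be done
None
```

The green-banded carton is home against the end stop in the green lane, and the job is handed in at about 19 s of the 51 s allowed. No verdict came back, so the figures below are my own readings.

**What I did:** The carton stood about 22 mm to the right of the green lane's line and turned about 12°. I pushed its right side with two fingertips to square and centre it. Then I pushed its rear face straight down the lane, with the fingertips about 37 mm above the deck and so above the rail tops. I stopped when the force rose from about 2.5 N to 8 N at the stop, then backed off and lifted clear.

**Last checks, after retreating:**

| Check | Scene camera | Side camera | Allowed |
|---|---|---|---|
| Carton x from green_end | -53.6 mm | -56.6 mm | -61 to -52 mm |
| Carton y from green_end | +0.3 mm | -1.0 mm | ±12 mm |
| Turn from the lane | -0.6° | -0.4° | ±5° |

- **Rails:** the pictures taken on the way down the lane show a clear gap to both rails.
- **Other things:** the red and yellow cartons measure where they were at the start. I did not measure the things on the counter; they look unmoved in the pictures.
- **Robot:** it was clear of everything, with the wrist force back to about zero.

**Disagreements:** The two cameras differ by about 3 mm along the lane. My first estimates of the lane end differed by up to 11 mm across the lane, until I took the rail lines at the rails' mid-height instead of their tops. A rough wrist-camera check before the final push put the carton 1.5 to 3 mm right of centre, while the other two cameras said 0 to 1 mm; all are well inside the tolerance.

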